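# Open the lamp shutter fully and trigger the microscope camera

### The job

Get the lamp ready and take a picture: with the fingertips, push the red lever on top of the lamp unit from behind, out of closed, past the half-light detent and on to its end stop at the wide yellow mark. Only then press the green button of the camera release pad fully down and let it come up again. Push only, do not grip the lever, and leave the brown bottle, the clear jar and the blue slide box where they stand.

Things in the scene. Friction and masses are not known exactly. Their poses are not given: they have to be found in the camera images.
- lamp: White fixed lamp box, 150 (x) x 170 (y) x 95 mm high, dark lens barrel on its -x side out to 113 mm from centre. Origin: centre of underside. In a slot on its flat top (at x = 0, along y) the red lever slides along +y from closed to full. Marks beside the slot at x = +46 mm: black = closed (y = -30), thin yellow = half (y = 0), wide yellow = full (y = +30 mm). Yaw varies within 30 degrees.
- shutter (a joint): Travel of the red lever along the lamp's +y, in m: 0 closed, 0.030 half-light detent, 0.060 full, a hard end stop. A detent holds it at these three places: let go in between, it tends to snap to the nearest. Pushing it out of each place needs about 7 to 8 N. It starts closed.
- lever_push (a point): Centre of the back (lamp's -y) face of the red paddle, where it is pushed; moves with the lever. The paddle is 40 mm wide (lamp's x), 14 mm thick (y), 30 mm high; this point is 33 mm above the lamp's top, the paddle spans 18 to 48 mm above it. Below, a steel stem 12 (x) x 8 mm (y) goes into the slot. Fingers bearing on both the back and the front half of the paddle count as gripping.
- release: Grey camera release pad, a fixed box 75 x 105 x 34 mm high with the green button in the middle of its top. Origin at the centre of its underside.
- capture_top (a point): Centre of the top face of the round green button (30 mm across) on the release pad; moves with it.
- capture (a joint): How far the green button is pressed down, in m: 0 up, 0.006 fully down (about 5 N); springs back when let go. Counts as pressed beyond 0.0045.
- oil: Loose brown glass bottle with black cap, 32 mm across, 75 mm high, behind the lamp (its +x side). Origin at the centre of its underside. Leave alone.
- jar: Loose clear specimen jar with white lid, 48 mm across, 60 mm high, in front of the lamp beside the barrel. Origin at the centre of its underside. Leave alone.
- slidebox: Loose blue box for glass slides, 34 x 84 x 28 mm, beyond the release pad. Origin at the centre of its underside. Leave alone.
There are look-alikes about, which are no part of the job. Several things have the shape of the release; the one meant has the colours described above.

How it is judged:
By the outcome, as a careful person would: the job done as asked, in the order asked, and still so for the second after the job is handed in, with the robot touching nothing.
It also fails if it takes over 38 s, if anything falls off the work surface, if the arm or the gripper's body presses on something with over 40 N, if the wrist force passes 120 N, or if a joint passes its speed limit or range.

### The arm

A 7-joint arm with a two-finger parallel gripper is mounted at the origin on the work surface. World frame = base frame: x ahead of the robot, y to its left, z up, the work surface at z = 0. Lengths are in mm, angles in rad, forces in N, time in s.
With the tool pointing down it reaches from about 425 to 875 mm from the base axis. Payload 8.4 kg.
Tool frame: the origin (TCP) lies on the centre line of the jaws, within the pads' length; the fingertips stand robot.nose_length ahead of it and the grasp point (between the pads) lies 11 mm behind it (robot.nose_length is the distance from the TCP to the fingertips, in mm); z points along the fingers, y is the direction in which the jaws open and shut (so a half turn about z gives the same grasp; the last joint's range is limited). The gripper opens to 87 mm and grips with 3 to 60 N. Pads are 19 mm wide; open, the fingers measure 117 mm over their backs; the gripper's body (75 mm by 190 mm) begins 51 mm behind the grasp point.
Start: joints at [1.064, 0.333, 0.04, 1.465, -0.013, 1.343, -0.059], TCP at [257.759, -596.678, 230.546] pointing down, gripper open.
Joint ranges: [-2.58, 2.58], [-0.38, 2.09], [-1.3, 1.39], [0.25, 2.4], [-1.5, 4.64], [0.08, 2.09], [-2.65, 2.65]. Speed limits (rad/s): [2.22, 2.22, 2.79, 2.79, 3.14, 3.14, 3.14].

### API

Orientations are given as a 3x3 rotation matrix whose columns are the frame's x, y, z axes.
In Python, from workcell import robot gives the robot as it stands. The module is installed in compiled form; this text tells all that it offers.
- The arm moves only by the tool servo_tool, never from a script. Its argument "increments" is one flat list of numbers, 4 for each row, row after row: the shift along the world's x, y, z in cm, then the turn about the world's z in degrees. In form: [x, y, z, turn, x, y, z, turn, ...]. A call has 1 to 12 rows; each row is the pose to reach, as a shift and turn from the pose commanded when the call began; what a row does not reach only later rows make up. A row lasts 1/12 s, in which the tool goes at most 41.7 mm and 7.16 degrees, less where a joint would pass 70% of its speed; a pose out of reach is approached as far as the arm can. A call with a gripper value outside its range is refused whole. "fingers" is the closure, from -1 (fully open) to 1 (shut), set as the call begins (left out, the last holds). The fingers move at their own pace and stop on an object; "squeeze" is the grip in N (left out, the last holds). Time passes only in rows, so rows that repeat a pose let the fingers close. It gives the time, the measured TCP pose, the force and the opening at its end, in the units of the state.
- robot.get_obs(): the state, without advancing time (a new reading comes with each control period).
- robot.get_image(name): name is "scene" or "top" or "wrist"; returns a dict with "frame" (420x560x3 uint8, red, green, blue), "mtx" (3x3 intrinsics, pixels), "extrinsics" (4x4, takes a point from camera to world coordinates); the wrist camera has in their place "mount" (4x4, takes a point from camera to tool coordinates, whose origin is the TCP and whose axes are the flange's). Camera axes: x right, y down, z forward; pixel columns grow to the right and rows downward; lengths in mm; the calibration is good to about 2 mm. A picture is of the moment at which its call begins: read the wrist's pose just before it. There is no depth.
- robot.close_job(): hands the job in, once; it reports no verdict.
The state is a dict: "clock": time; "q": joint angles; "joint_velocities": joint speeds; "tau": joint torques, N m; "position": TCP position; "tcp_rot": TCP orientation; "force": force on the tool from outside, world axes, zero at the start; "wrist_torque": the same for the moment, N m; "gripper_width": finger opening in mm.
Only numpy, scipy, OpenCV 4.12 (cv2) and the standard library are available. Lean on these libraries where they do the work, as an engineer would, in place of code of your own. Each camera call takes 0.05 s, during which the arm holds its last target.

## Working session

There is one attempt and no reset: what is moved stays moved. The work goes in short steps, Python scripts to look and compute and a tool call to move; the robot and the scene stay as the last step left them, time stands still between calls to the robot, and variables do not carry over. Pictures are saved under pics/ and viewed, and the job is handed in when it is done.

Besides the shell and the picture viewer there is one more tool, called after "Emit:" as name(argument=value, ...), one argument or row to a line, values as JSON. servo_tool: Moves the arm, as the interface text tells. Its arguments: {"type":"object","properties":{"increments":{"type":"array"},"fingers":{"type":"number"},"squeeze":{"type":"number"}},"required":["increments"]}

```bash
mkdir -p pics; cat > h.py <<'E'
import numpy as np,cv2,json
from workcell import robot
def snap(n,f):
    d=robot.get_image(n); cv2.imwrite('pics/'+f+'.png',d['frame'][:,:,::-1])
    np.savez('pics/'+f+'.npz',**{k:np.array(v) for k,v in d.items()}); return d
def ray(f,u,v,z):
    d=np.load('pics/'+f+'.npz'); K=d['mtx'];E=d['extrinsics']
    r=E[:3,:3]@np.linalg.solve(K,[u,v,1.]); c=E[:3,3]
    return c+r*(z-c[2])/r[2]
def proj(f,p):
    d=np.load('pics/'+f+'.npz'); q=np.linalg.inv(d['extrinsics'])@np.append(p,1); q=d['mtx']@q[:3]; return q[:2]/q[2]
E
python3 - <<'E'
from h import *
snap('top','t1');snap('scene','s1')
o=robot.get_obs();print(o['clock'],o['position'],o['tcp_rot'],o['force'],o['gripper_width'],robot.nose_length)
for f in('t1','s1'):
    d=np.load('pics/'+f+'.npz');print(d['extrinsics'].round(2),d['mtx'])
E
```

```text
0.1 [ 257.60973826 -596.32476846  229.7601385 ] [[ 9.17985479e-01  3.96613427e-01 -6.70316393e-04]
 [ 3.96613980e-01 -9.17984584e-01  1.28609149e-03]
 [-1.05258962e-04 -1.44647016e-03 -9.99998948e-01]] [ 0.09753537 -0.71320166 -0.3446969 ] 87.12733783413353 8.0
[[-0.00000e+00 -9.90000e-01  1.70000e-01  3.56250e+02]
 [-1.00000e+00  0.00000e+00  2.00000e-02  4.59500e+01]
 [-2.00000e-02 -1.70000e-01 -9.90000e-01  1.27421e+03]
 [ 0.00000e+00  0.00000e+00  0.00000e+00  1.00000e+00]] [[479.49416126   0.         280.06614457]
 [  0.         479.49416126 202.18583477]
 [  0.           0.           1.        ]]
[[-6.3000e-01  6.3000e-01 -4.6000e-01  8.9428e+02]
 [ 7.8000e-01  5.0000e-01 -3.8000e-01  3.5434e+02]
 [-1.0000e-02 -6.0000e-01 -8.0000e-01  7.0665e+02]
 [ 0.0000e+00  0.0000e+00  0.0000e+00  1.0000e+00]] [[389.88017081   0.         275.56235819]
 [  0.         389.88017081 205.66336219]
 [  0.           0.           1.        ]]
```

```bash
ls pics
```

```text
s1.npz
s1.png
t1.npz
t1.png
```

View pics/t1.png

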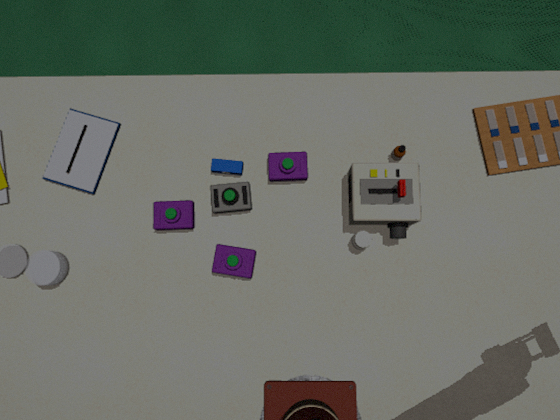

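View pics/s1.png

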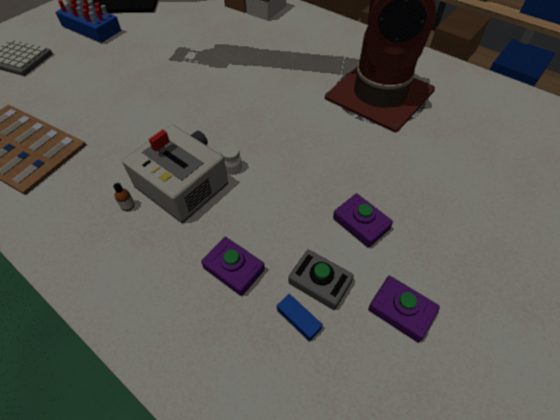

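```bash
python3 - <<'E'
import cv2,numpy as np
t=cv2.imread('pics/t1.png');s=cv2.imread('pics/s1.png')
a=cv2.resize(t[145:245,335:435],None,fx=4,fy=4,interpolation=2)
b=cv2.resize(t[140:240,190:290],None,fx=4,fy=4,interpolation=2)
cv2.imwrite('pics/c1.png',np.clip(np.hstack([a,b])*1.6,0,255).astype('uint8'))
a=cv2.resize(s[115:225,105:245],None,fx=4,fy=4,interpolation=2)
cv2.imwrite('pics/c2.png',np.clip(a*1.6,0,255).astype('uint8'))
E
```

```text
(no output)
```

View pics/c1.png

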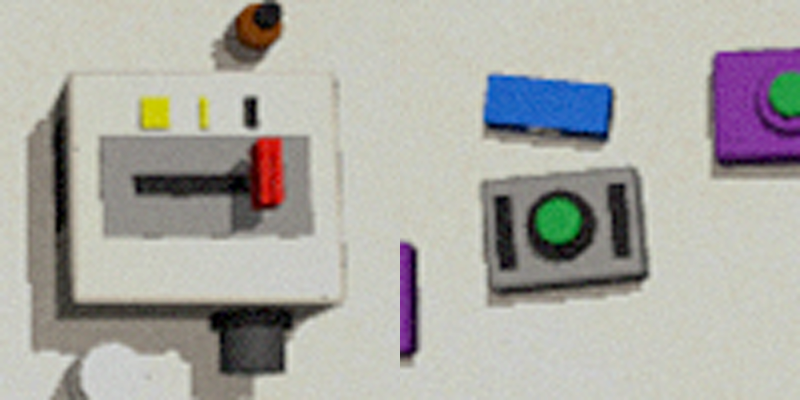

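View pics/c2.png

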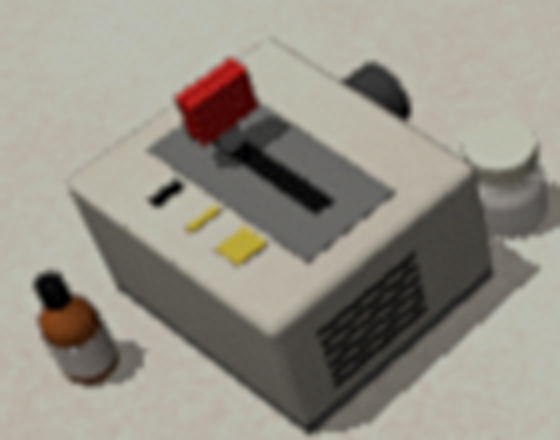

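```bash
python3 - <<'E'
from h import *
from scipy.optimize import least_squares
M=[(46,-30),(46,0),(46,30)]
C=[(75,85),(75,-85),(-75,-85),(-75,85)]
tp=[(250,112),(203,112),(155,112),(72,75),(335,75),(343,303),(73,303)]
sp=[(166,193),(203,218),(241,245),(272,335),(70,183),(270,38),(490,170)]
T=lambda p,o:(o[0]+(p[0]+.5)/4-.5,o[1]+(p[1]+.5)/4-.5)
obs=[('t1',m,T(p,(335,145))) for m,p in zip(M+C,tp)]+[('s1',m,T(p,(105,115))) for m,p in zip(M+C,sp)]
def w(p,m,z=95):
    c,s=np.cos(p[2]),np.sin(p[2]);return np.array([p[0]+c*m[0]-s*m[1],p[1]+s*m[0]+c*m[1],z])
f=lambda p,O:np.concatenate([proj(n,w(p,m))-q for n,m,q in O])
for O in(obs,obs[:7],obs[7:]):
    r=least_squares(f,[600,-200,0],args=(O,),loss='soft_l1');print(r.x[:2],np.degrees(r.x[2]));
    print(r.fun.reshape(-1,2).round(1).tolist())
    if O is obs: L=r.x
print('push',w(L,(0,-37),128))
# paddle check
print('paddle top centre back pred t', [ (proj('t1',w(L,(x,-37,),143))-[335,145])*4 for x in(-20,20)],[ (proj('t1',w(L,(x,-23,),143))-[335,145])*4 for x in(-20,20)])
# button
def cen(f,roi):
    im=cv2.imread('pics/'+f+'.png').astype(int);x0,y0,x1,y1=roi;c=im[y0:y1,x0:x1]
    m=(c[:,:,1]>1.4*c[:,:,2])&(c[:,:,1]>1.4*c[:,:,0])
    v,u=np.nonzero(m);return u.mean()+x0,v.mean()+y0,m.sum()
a=cen('t1',(215,182,247,213));b=cen('s1',(300,250,345,295));print(a,b)
for z in(34,40,46,52):print(z,ray('t1',*a[:2],z).round(1),ray('s1',*b[:2],z).round(1))
# pad corners top image
P=[T(p,(190,140)) for p in[(84,180),(233,168),(247,275),(92,290)]]
for p in P:print(ray('t1',*p,34).round(1))
print('oil',ray('t1',*T((268,14),(335,145)),75),'jar',ray('t1',*T((115,375),(335,145)),60))
E
```

```text
[ 584.40464141 -193.45781425] -0.6423629734028871
[[0.1, 0.6], [-0.2, 0.5], [-0.2, 0.5], [-1.5, -1.6], [0.5, -1.3], [0.8, 0.9], [-0.9, 0.4], [0.5, 0.6], [0.4, 0.9], [0.3, 1.0], [-0.4, 0.3], [-2.4, -1.0], [0.2, -1.4], [-2.3, -1.1]]
[ 584.98112193 -193.89044846] -0.48817646225238454
[[0.2, 0.4], [-0.0, 0.3], [-0.0, 0.3], [-1.5, -1.7], [0.6, -1.6], [1.1, 0.6], [-0.7, 0.2]]
[ 584.03314015 -193.0964075 ] -0.7580828457216351
[[0.7, 0.5], [0.6, 0.9], [0.5, 1.0], [-0.2, 0.3], [-2.2, -1.1], [0.6, -1.4], [-2.1, -1.0]]
push [ 583.98983019 -230.45548893  128.        ]
paddle top centre back pred t [array([281.85899812, 202.59960415]), array([279.61714674, 137.04819324])] [array([258.26945053, 202.44903489]), array([256.16598277, 136.91607766])]
(np.float64(229.224), np.float64(194.904), np.int64(125)) (np.float64(321.5322580645161), np.float64(270.6733870967742), np.int64(248))
34 [588.2 205.4  34. ] [576.8 199.4  34. ]
40 [587.1 204.6  40. ] [579.7 200.8  40. ]
46 [585.9 203.9  46. ] [582.5 202.2  46. ]
52 [584.8 203.1  52. ] [585.3 203.6  52. ]
[616.1 255.3  34. ]
[623.7 156.5  34. ]
[552.  146.6  34. ]
[542.4 248.3  34. ]
oil [ 700.87177504 -242.55827753   75.        ] jar [ 469.93589458 -139.75661458   60.        ]
```

Look-alikes with a green button in the top image are the purple pads at (288,165), (173,215) and (234,261), plus the grey pad at (231,197). The enlarged crop shows the grey one is grey with a green button, so it's the release. The lamp is at about (584.5, -193.5) with yaw -0.6°, and the predicted paddle edges match the red blob. I'll shut the fingers and move to behind the lever.

Emit:
servo_tool(
  increments=[2.7,2.6,-0.2,5.5,5.4,5.3,-0.4,11,8.1,7.9,-0.6,16.5,10.8,10.5,-0.8,22,13.5,13.2,-1,27.5,16.3,15.8,-1.2,33,19,18.5,-1.5,38.5,21.7,21.1,-1.8,44,24.4,23.8,-2,49.5,27.1,26.4,-2.3,55,29.9,29,-2.6,60.5,32.6,31.6,-3,66],
  fingers=1,
  squeeze=20,
)

```text
clock: 1.1
position: [584.8, -279.2, 200.3]
tcp_rot: [[0.006, 1.0, -0.0], [1.0, -0.006, 0.0], [0.0, -0.0, -1.0]]
force: [0.0, -1.2, 0.4]
gripper_width: 15.2
```

Emit:
servo_tool(
  increments=[0,0,0,0,0,0,0,0,0,0,0,0],
)

```text
clock: 1.35
position: [583.3, -281.0, 200.0]
tcp_rot: [[0.012, 1.0, -0.001], [1.0, -0.012, 0.0], [-0.0, -0.001, -1.0]]
force: [-0.3, -0.6, -0.1]
gripper_width: 1.7
```

```bash
python3 - <<'E'
from h import *
o=robot.get_obs();print(o['clock'],o['position'],o['tcp_rot'].round(3) if hasattr(o['tcp_rot'],'round') else o['tcp_rot'],o['force'],o['gripper_width'],o['q'])
d=snap('wrist','w1');print(np.array(d['mount']).round(2));snap('scene','s2')
E
```

```text
1.35 [ 583.31198659 -281.00243568  199.96572759] [[ 0.012  1.    -0.001]
 [ 1.    -0.012  0.   ]
 [-0.    -0.001 -1.   ]] [-0.34925794 -0.5501669  -0.06044534] 1.7298958655755303 [ 0.63652388  0.3681077  -0.33352815  1.49574945  0.12298443  1.29951331
  0.27886469]
[[  -0.     -0.97   -0.25   64.83]
 [   1.     -0.     -0.      1.13]
 [   0.     -0.25    0.97 -153.07]
 [   0.      0.      0.      1.  ]]
```

View pics/w1.png

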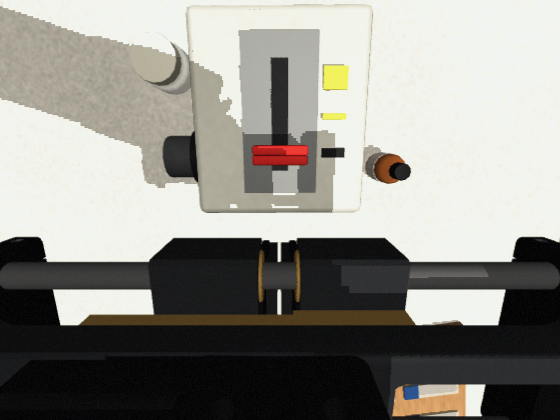

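View pics/s2.png

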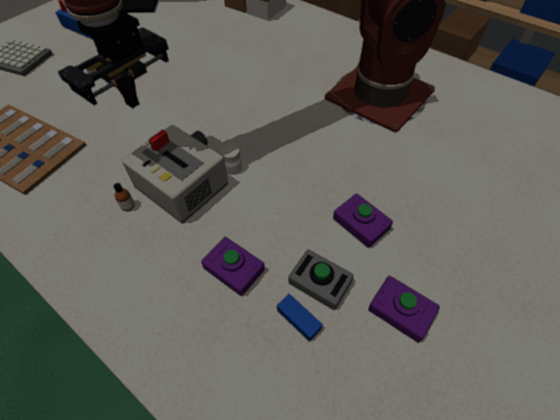

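The wrist view shows the red paddle at (280,155), centred on the jaw line at column 280. The tips are behind it with clear space, so I'll go down and then advance.

Emit:
servo_tool(
  increments=[0,0,-2,0,0,0,-4,0,0,0,-6,0,0,0,-7.6,0,0,0,-7.6,0,0,0.5,-7.6,0,0,1,-7.6,0,0,1.5,-7.6,0,0,2,-7.6,0,0,2.5,-7.6,0,0,3,-7.6,0,0,3,-7.6,0],
)

```text
clock: 2.45
position: [584.2, -249.0, 125.0]
tcp_rot: [[0.009, 1.0, 0.001], [1.0, -0.009, 0.0], [0.0, 0.001, -1.0]]
force: [-0.1, -0.4, 0.3]
gripper_width: 0.2
```

```bash
python3 - <<'E'
from h import *
o=robot.get_obs();print(o['position'],o['force'])
snap('wrist','w2');snap('scene','s3')
a=cv2.imread('pics/w2.png');b=cv2.imread('pics/s3.png')[60:220,60:260]
cv2.imwrite('pics/c3.png',np.hstack([cv2.resize(a,(400,300)),cv2.resize(b,(375,300),interpolation=2)]))
E
```

```text
[ 584.17254735 -248.99409783  124.96525141] [-0.05230135 -0.38071347  0.30706319]
```

View pics/c3.png

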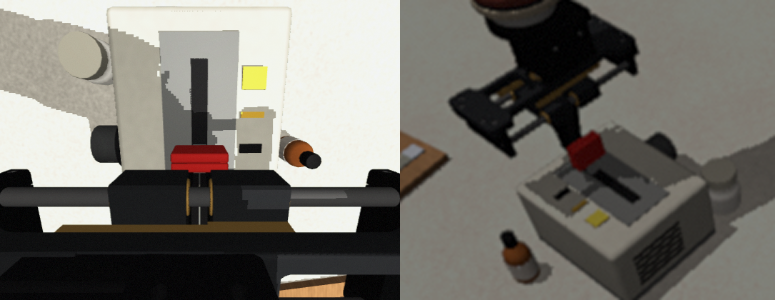

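The fingers are right behind the red paddle, centred on it and clear of the bottle. I'll start pushing.

Emit:
servo_tool(
  increments=[0,0.4,0,0,0,0.8,0,0,0,1.1,0,0,0,1.4,0,0,0,1.7,0,0,0,2,0,0,0,2,0,0],
)

```text
clock: 3.13
position: [583.7, -232.2, 124.6]
tcp_rot: [[0.012, 1.0, 0.0], [1.0, -0.012, -0.002], [-0.002, 0.001, -1.0]]
force: [2.1, -5.2, -1.7]
gripper_width: 0.4
```

Emit:
servo_tool(
  increments=[0,0.4,0,0,0,0.8,0,0,0,1.2,0,0,0,1.6,0,0,0,2,0,0,0,2.4,0,0,0,2.4,0,0],
)

```text
clock: 3.72
position: [583.8, -206.7, 124.6]
tcp_rot: [[0.011, 1.0, 0.0], [1.0, -0.011, -0.001], [-0.001, 0.0, -1.0]]
force: [0.7, -3.6, -1.3]
gripper_width: 0.4
```

Emit:
servo_tool(
  increments=[0,0.3,0,0,0,0.6,0,0,0,0.9,0,0,0,1.2,0,0,0,1.5,0,0,0,1.8,0,0,0,1.8,0,0],
)

```text
clock: 4.3
position: [583.9, -186.9, 124.6]
tcp_rot: [[0.01, 1.0, -0.0], [1.0, -0.01, 0.001], [0.001, -0.0, -1.0]]
force: [-0.1, 1.1, -0.1]
gripper_width: 0.4
```

Emit:
servo_tool(
  increments=[0,0.2,0,0,0,0.4,0,0,0,0.6,0,0,0,0.7,0,0,0,0.7,0,0],
)

```text
clock: 4.72
position: [583.8, -181.4, 124.6]
tcp_rot: [[0.011, 1.0, -0.0], [1.0, -0.011, 0.0], [0.0, -0.0, -1.0]]
force: [-0.3, 0.8, 0.1]
gripper_width: 0.3
```

```bash
python3 - <<'E'
from h import *
o=robot.get_obs();print(o['position'],o['force'])
snap('wrist','w3');snap('scene','s4')
a=cv2.imread('pics/w3.png');b=cv2.imread('pics/s4.png')[60:220,60:260]
cv2.imwrite('pics/c4.png',np.hstack([cv2.resize(a,(400,300)),cv2.resize(b,(375,300),interpolation=2)]))
E
```

```text
[ 583.77815656 -181.42315359  124.58268943] [-0.26909853  0.80742399  0.0585017 ]
```

View pics/c4.png

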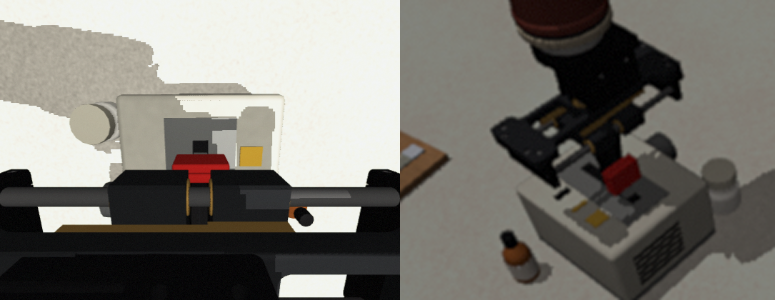

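The lever is at the wide yellow mark and nothing is bearing on the fingers yet. I'll advance gently until I feel the end stop.

Emit:
servo_tool(
  increments=[0,0.1,0,0,0,0.2,0,0,0,0.3,0,0,0,0.3,0,0,0,0.3,0,0],
)

```text
clock: 5.23
position: [583.7, -181.1, 124.6]
tcp_rot: [[0.013, 1.0, 0.0], [1.0, -0.013, -0.003], [-0.003, 0.0, -1.0]]
force: [1.1, -7.4, -1.8]
gripper_width: 0.5
```

Emit:
servo_tool(
  increments=[0,0.1,0,0,0,0.2,0,0,0,0.2,0,0,0,0.2,0,0],
)

```text
clock: 5.57
position: [583.6, -181.0, 124.6]
tcp_rot: [[0.014, 1.0, 0.001], [1.0, -0.014, -0.004], [-0.004, 0.001, -1.0]]
force: [1.8, -11.4, -2.0]
gripper_width: 0.4
```

The position has stalled at y = -181 while the force rises to 11 N. That is the hard stop, where I expected it. I'll back off, lift and look.

Emit:
servo_tool(
  increments=[0,-0.5,0,0,0,-1.5,0,0,0,-3,0,0,0,-4,0,0,0,-4,2,0,0,-4,5,0,0,-4,8,0,0,-4,10,0,0,-4,10,0],
)

```text
clock: 6.32
position: [585.8, -218.2, 229.8]
tcp_rot: [[0.012, 1.0, 0.007], [1.0, -0.012, -0.002], [-0.002, 0.007, -1.0]]
force: [0.7, -0.4, 0.9]
gripper_width: 0.2
```

```bash
python3 - <<'E'
from h import *
o=robot.get_obs();print(o['position'],o['force'])
snap('wrist','w4');snap('scene','s5');snap('top','t5')
a=cv2.imread('pics/w4.png');b=cv2.imread('pics/s5.png')[60:220,60:260]
cv2.imwrite('pics/c5.png',np.hstack([cv2.resize(a,(400,300)),cv2.resize(b,(375,300),interpolation=2)]))
for s in(0.03,0.06):
  print([proj('s5',(584.4+x,-193.5-37+s*1000+y,z)).round(0) for x,y,z in((20,0,143),(-20,0,143),(20,14,143),(20,0,113))])
b=cv2.imread('pics/s5.png').astype(int);m=(b[:,:,2]>2.2*b[:,:,1])&(b[:,:,2]>90);m[230:]=0;m[:110]=0
v,u=np.nonzero(m[:,:250]);print(u.min(),u.max(),v.min(),v.max(),len(u))
E
```

```text
[ 585.76516117 -218.18035569  229.7835843 ] [ 0.72529444 -0.42733811  0.94412994]
[array([157., 145.]), array([172., 135.]), array([162., 148.]), array([161., 156.])]
[array([167., 152.]), array([182., 141.]), array([172., 155.]), array([171., 162.])]
168 175 147 152 13
```

View pics/c5.png

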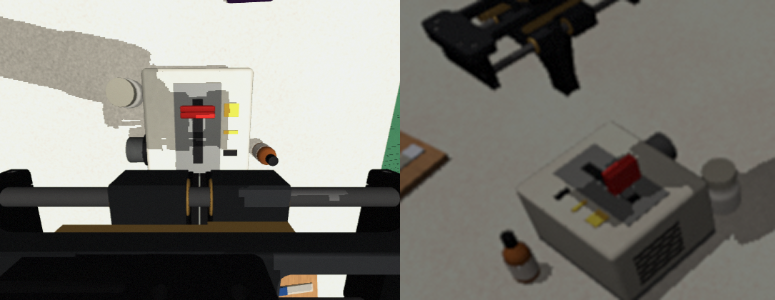

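The lever stands beside the wide yellow mark (wrist crop (197,112) against the mark at (231,109)), and it stayed there after I let go. The bottle and jar haven't moved. Now over to the button of the grey pad.

Emit:
servo_tool(
  increments=[0,2,0,0,0,5.5,0,0,0,9.5,0,0,0,13.5,0,0,0,17.5,0,0,0,21.5,0,0,0,25.5,0,0,0,29.5,0,0,0,33.5,0,0,0,37.5,0,0,0,40.5,0,0,0,42,0,0],
)

```text
clock: 7.47
position: [581.9, 208.3, 222.9]
tcp_rot: [[0.006, 1.0, -0.003], [1.0, -0.006, 0.002], [0.002, -0.003, -1.0]]
force: [-0.8, -0.0, -0.1]
gripper_width: 0.6
```

Emit:
servo_tool(
  increments=[0,0,-3,0,0,0,-6,0,0,0,-8,0,0,0,-10,0,0,0,-11,0,0,0,-11,0,0,0,-11,0],
)

```text
clock: 8.05
position: [583.5, 203.1, 114.1]
tcp_rot: [[0.011, 1.0, -0.002], [1.0, -0.011, -0.0], [-0.0, -0.002, -1.0]]
force: [0.3, -0.6, 0.1]
gripper_width: 0.7
```

```bash
python3 - <<'E'
from h import *
o=robot.get_obs();p=np.array(o['position']);R=np.array(o['tcp_rot']);print(p,o['force'],o['q'])
d=snap('wrist','w5');snap('scene','s6');snap('top','t6')
im=d['frame'].astype(int);m=(im[:,:,1]>1.4*im[:,:,0])&(im[:,:,1]>1.4*im[:,:,2])&(im[:,:,1]>60)
n,l,st,c=cv2.connectedComponentsWithStats(m.astype('uint8'));print([(st[i].tolist(),c[i].round(1).tolist()) for i in range(1,n) if st[i,4]>60])
M=np.array(d['mount'])
T=np.eye(4);T[:3,:3]=R;T[:3,3]=p;E=T@M
for i in range(1,n):
  if st[i,4]>60:
    r=E[:3,:3]@np.linalg.solve(np.array(d['mtx']),[*c[i],1]);print([(E[:3,3]+r*(z-E[2,3])/r[2]).round(1).tolist() for z in(42,46,50)])
a=cv2.imread('pics/w5.png');b=cv2.imread('pics/s6.png')[170:345,210:400]
cv2.imwrite('pics/c6.png',np.hstack([cv2.resize(a,(400,300)),cv2.resize(b,(326,300),interpolation=2)]))
E
```

```text
[583.46446323 203.11227939 114.0733773 ] [ 0.34002533 -0.64839337  0.06367688] [ 0.04232046  0.41416156 -0.56577447  1.65861404  0.23903629  1.14015895
 -0.59712229]
[([184, 0, 46, 32, 1178], [207.4, 13.0]), ([262, 210, 38, 33, 966], [280.5, 226.7]), ([46, 225, 44, 37, 1190], [67.0, 243.5])]
[[537.4, 353.3, 42.0], [538.3, 351.8, 46.0], [539.1, 350.3, 50.0]]
[[585.5, 201.3, 42.0], [585.5, 202.5, 46.0], [585.5, 203.6, 50.0]]
[[409.7, 188.8, 42.0], [412.9, 190.2, 46.0], [416.0, 191.6, 50.0]]
```

View pics/c6.png

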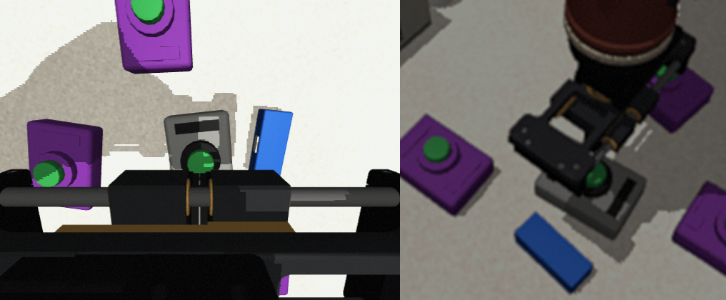

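The wrist camera shows the grey pad directly ahead, with its green button at (280,227), which comes to (585.5, 203). Purple look-alikes are to the left and above, and the blue box is clear. Descending.

Emit:
servo_tool(
  increments=[0.15,0,-1.5,0,0.15,0,-3,0,0.15,0,-4.2,0,0.15,0,-5,0,0.15,0,-5,0],
)

```text
clock: 8.62
position: [584.9, 203.0, 63.5]
tcp_rot: [[0.011, 1.0, -0.001], [1.0, -0.011, -0.0], [-0.0, -0.001, -1.0]]
force: [-1.0, -1.3, 1.3]
gripper_width: 0.4
```

Emit:
servo_tool(
  increments=[0,0,-0.2,0,0,0,-0.4,0,0,0,-0.6,0,0,0,-0.6,0],
)

```text
clock: 8.95
position: [585.6, 203.5, 59.0]
tcp_rot: [[0.011, 1.0, 0.001], [1.0, -0.011, 0.0], [0.0, 0.001, -1.0]]
force: [-1.7, 0.3, 5.4]
gripper_width: 0.9
```

Emit:
servo_tool(
  increments=[0,0,-0.2,0,0,0,-0.3,0,0,0,-0.3,0],
)

```text
clock: 9.2
position: [585.7, 203.6, 58.2]
tcp_rot: [[0.011, 1.0, 0.002], [1.0, -0.011, -0.0], [-0.0, 0.002, -1.0]]
force: [-8.4, -3.2, 21.9]
gripper_width: 0.4
```

```bash
python3 - <<'E'
from h import *
o=robot.get_obs();print(o['position'],o['force'])
snap('wrist','w6');snap('scene','s7')
a=cv2.imread('pics/w6.png')[120:300,160:400];b=cv2.imread('pics/s7.png')[225:315,280:370]
cv2.imwrite('pics/c7.png',np.clip(1.5*np.hstack([cv2.resize(a,(400,300)),cv2.resize(b,(300,300),interpolation=2)]),0,255))
E
```

```text
[585.72588923 203.58351145  58.22115472] [-8.42524021 -3.24321837 21.93509983][ WARN:0@2.111] global loadsave.cpp:1063 imwrite_ Unsupported depth image for selected encoder is fallbacked to CV_8U.
```

View pics/c7.png

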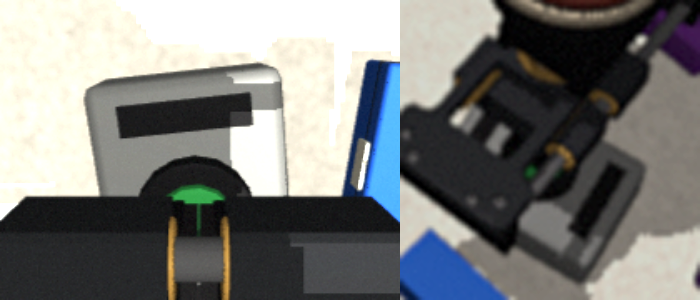

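The tips are on the green button. I'll let up slowly and monotonically, reading the force, to measure how far the button travelled.

Emit:
servo_tool(
  increments=[0,0,0.3,0,0,0,0.3,0],
)

```text
clock: 9.47
position: [585.8, 203.6, 59.9]
tcp_rot: [[0.011, 1.0, 0.002], [1.0, -0.011, 0.0], [0.0, 0.002, -1.0]]
force: [-1.6, 0.1, 3.7]
gripper_width: 0.7
```

Emit:
servo_tool(
  increments=[0,0,0.2,0,0,0,0.2,0],
)

```text
clock: 9.63
position: [585.7, 203.6, 61.2]
tcp_rot: [[0.011, 1.0, 0.001], [1.0, -0.011, 0.0], [0.0, 0.001, -1.0]]
force: [0.4, -0.7, 3.1]
gripper_width: 0.5
```

Emit:
servo_tool(
  increments=[0,0,0.2,0,0,0,0.2,0],
)

```text
clock: 9.8
position: [585.7, 203.6, 63.0]
tcp_rot: [[0.011, 1.0, 0.001], [1.0, -0.011, 0.0], [0.0, 0.001, -1.0]]
force: [1.4, 1.0, 3.3]
gripper_width: 0.3
```

Emit:
servo_tool(
  increments=[0,0,0.2,0,0,0,0.2,0],
)

```text
clock: 9.97
position: [585.2, 203.3, 64.6]
tcp_rot: [[0.011, 1.0, -0.0], [1.0, -0.011, -0.0], [-0.0, -0.0, -1.0]]
force: [-0.0, 0.6, 0.3]
gripper_width: 0.5
```

Emit:
servo_tool(
  increments=[0,0,0.2,0,0,0,0.2,0],
)

```text
clock: 10.13
position: [585.0, 203.2, 66.5]
tcp_rot: [[0.011, 1.0, -0.001], [1.0, -0.011, -0.0], [-0.0, -0.001, -1.0]]
force: [-0.1, 0.3, -0.7]
gripper_width: 0.8
```

The spring force fades from about 5 N at z = 59 to zero near z = 64, with a hard stop at 58.2. That is about 6 mm of travel, so the button went fully down. Retracting and doing a final check.

Emit:
servo_tool(
  increments=[0,0,2,0,0,0,5,0,0,0,8,0,0,0,12,0,0,0,16,0,-2,0,18,0,-5,0,18,0,-8,0,18,0,-10,0,18,0,-10,0,18,0,-10,0,18,0],
)

```text
clock: 11.05
position: [484.7, 203.2, 246.9]
tcp_rot: [[0.011, 1.0, 0.001], [1.0, -0.011, -0.001], [-0.001, 0.001, -1.0]]
force: [0.3, -0.1, -0.4]
gripper_width: 0.7
```

```bash
python3 - <<'E'
from h import *
o=robot.get_obs();print(o['clock'],o['position'],o['force'])
snap('scene','s8');snap('top','t8')
a=cv2.imread('pics/t8.png')[130:260,190:440];b=cv2.imread('pics/s8.png')[100:345,90:400]
cv2.imwrite('pics/c8.png',np.vstack([cv2.resize(a,(500,260)),cv2.resize(b,(500,330))]))
x=cv2.imread('pics/t1.png').astype(int);y=cv2.imread('pics/t8.png').astype(int)
for n,(u,v) in dict(oil=(399,152),jar=(362,240),box=(227,167)).items():
    print(n,abs(x-y)[v-9:v+9,u-9:u+9].mean())
E
```

```text
11.05 [484.65483901 203.17908305 246.87123052] [ 0.25871748 -0.13865805 -0.38449585]
oil 12.256172839506172
jar 15.82716049382716
box 16.608024691358025
```

View pics/c8.png

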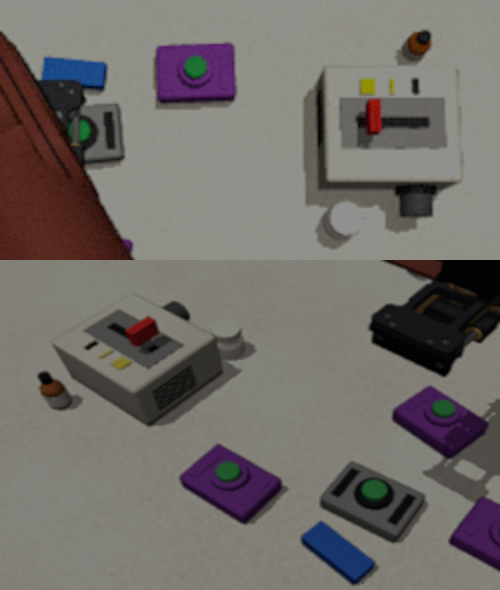

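```bash
python3 - <<'E'
from h import *
def red(f):
    b=cv2.imread('pics/'+f+'.png').astype(int);m=(b[:,:,2]>2.2*b[:,:,1])&(b[:,:,2]>90);m[:,:350]=0;m[:,425:]=0;m[:150]=0;m[225:]=0
    v,u=np.nonzero(m);return ray(f,u.mean(),v.mean(),140)
print(red('t8')-red('t1'))
robot.close_job()
E
```

```text
[ 0.29045429 60.20024909  0.        ]
the job is handed in; nothing more can be done
```

The lamp is at full light and the picture has been taken; the job is handed in, with the last clock reading about 11 s.

- **Lever:** I pushed the red lever from behind with the shut fingertips, past half, to its hard stop. The position stalled at y = -181 mm while the force rose to 11 N. After I let go, the top image put its travel at 60.2 mm against 60 expected, beside the wide yellow mark.
- **Button:** I then pressed the green button on the grey release pad, not one of the three purple look-alikes. It stopped after about 6 mm, and the highest reading was 22 N. I let it up slowly, and the spring force was gone by the original height.
- **Bottle, jar and slide box:** They look unmoved in the last scene picture. I also compared the top images pixel by pixel (mean differences 12 to 17), but that was inconclusive because of image noise, and the arm was close to the slide box in that view.
- **At hand-in:** The arm was clear of everything, with forces near zero.

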